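Turn the service sign, then hold the sprung jar-chest lid just below balance

TASK

The jar chest's lid spring is about to be adjusted: first turn the sign plate round in its stand so that its red face looks to the customers, away from the robot, and leave it fully seated in the slot. Then raise the chest's sprung lid by its brass bar past its balance point, to 70 degrees or a little more, without letting it swing away to its back stop or slam, ease it back and finish holding it with the gripper just below balance, within the yellow band (about 50 to 65 degrees open), still and not let go. Leave the jars, bowl, tumbler and screwdriver where they stand.

Things in the scene. Friction and masses are not known exactly. Their poses are not given: they have to be found in the camera images.
- plate: loose sign plate, upright in the stand's slot: 8 mm thick (its x), 56 mm wide (its y), 120 mm tall (its z), about 120 g. Origin: centre of its lower edge. One face (its +x side) is green with a white disc, the other (its -x side) is red with a white bar. At the start the green face looks away from the robot. Grip it from above, near its top, either across the 8 mm or across the 56 mm: with one of the two a half turn about the vertical stays within the wrist's range.
- stand: fixed sign stand: steel foot 90 x 90 mm, 6 mm thick, with two wooden rails 70 mm long along its y that leave a slot 12 mm wide; the slot's floor is 6 mm above the table, straight walls rise to 30 mm above the table and flare outwards to about 38 mm. Origin: under the middle of the slot, at table height. Its +x axis points to the customers' side, away from the robot. Pushed fully down and near the middle of the slot the plate's lower edge stands 6 mm above this origin.
- stand_far (a point): a point 60 mm from the middle of the slot to the customers' side (stand frame 60, 0, 30 mm): the red face must look towards it.
- chest: fixed dark wooden jar chest with brass corners, 180 (x) x 240 (y) x 90 mm high, with its lid. Origin: centre of its underside. Its -x side is the front, towards the robot; the lid is hinged along y on the far (+x) top edge. On its +y side a quadrant round the hinge, radius 72 mm, carries a yellow band from 0.85 to 1.15 rad and a red mark just above it; a small red tab on the lid's edge points at it.
- lid_hinge (a point): middle of the hinge axis (fixed; chest frame 90, 0, 90 mm); the axis runs along its y, x points away from the front.
- lid_bar (a point): middle of the lid's brass bar: a round bar 12 mm thick, 140 mm long, parallel to the hinge, 40 mm ahead of the lid's front edge on two brackets 130 mm apart, free all round between them. It moves with the lid: 220 mm from the hinge axis and 5 mm above the hinge plane (lid frame -220, 0, 5 mm). The bar can turn between the fingers.
- lid (a joint): lid angle in rad: 0 shut, grows as the front rises, back stop at 1.75. The lid (0.9 kg, 10 mm thick, black frame with a clear pane) has an opening spring that does not quite carry it: below the balance point at about 1.18 rad (68 degrees) it falls shut, above it swings by itself to the back stop. Lifting it takes about 1 to 2 N at the bar. To prove the balance it must go beyond 1.20 and never beyond 1.60, then be held between 0.85 and 1.15.
- jar_orange: bystander: black jar with orange disc on top, 86 mm across, 52 mm high; lower jar of a stack of two. Origin: centre of its underside.
- jar_yellow: bystander: same jar with yellow disc, standing on the orange one. Origin: centre of its underside.
- jar_blue: bystander: same jar with blue disc. Origin: centre of its underside.
- jar_green: bystander: same jar with green disc. Origin: centre of its underside.
- bowl: bystander: small terracotta bowl, 68 mm across, 45 mm high. Origin: centre of its underside.
- tumbler: bystander: steel tumbler, 72 mm across, 95 mm high. Origin: centre of its underside.
- screwdriver: bystander: screwdriver lying on the table. Origin: under its middle.

How it is judged:
By the outcome, as a careful person would: the job done as asked, in the order asked, and still so for the second after the job is handed in, while the arm keeps its last pose, push and grip.
It also fails if it takes over 67 s, if anything falls off the work surface, if the arm or the gripper's body presses on something with over 40 N, if the wrist force passes 120 N, or if a joint passes its speed limit or range.

ROBOT

A 6-joint arm with a two-finger parallel gripper is mounted at the origin on the work surface. World frame = base frame: x ahead of the robot, y to its left, z up, the work surface at z = 0. Lengths are in m, angles in degrees, forces in N, time in s.
With the tool pointing down it reaches from about 0.4 to 0.825 m from the base axis. Payload 7 kg.
Tool frame: the origin (TCP) lies between the finger pads; the fingertips stand 14 mm ahead of it and the grasp point (between the pads) lies 5 mm behind it (r.tips_ahead is the distance from the TCP to the fingertips, in m); z points along the fingers, y is the direction in which the jaws open and shut (so a half turn about z gives the same grasp; the last joint's range is limited). The gripper opens to 88 mm and grips with 3 to 60 N. Pads are 19 mm wide; open, the fingers measure 130 mm over their backs; the gripper's body (78 mm by 193 mm) begins 47 mm behind the grasp point.
Start: joints at [84.46, 20.546, 0.682, 0, -70.136, -16.507], TCP at [0.253, 0.626, 0.241] pointing down, gripper open.
Joint ranges: [-176.03, 176.03], [-82.01, 121.73], [-58.28, 71.71], [-173.87, 95.51], [-174.79, -0.11], [-173.66, 173.66]. Speed limits (degrees/s): [136.94, 136.94, 172.46, 180, 180, 180].

INTERFACE

Orientations are given as [roll, pitch, yaw] about the fixed x, y, z axes, in that order (R = Rz(yaw) Ry(pitch) Rx(roll)).
In Python, from plant import r gives the robot as it stands.
- The arm moves only by the tool apply_moves, never from a script. Its arguments are lists of equal length, an entry for each row: "slide": the shift along the tool's x, y, z as a fraction of full scale, a list of three; "turn": the turn, a rotation vector about the tool's x, y, z as a fraction of full scale, a list of three; "jaw": the closure, from 0 (fully open) to 1 (shut). In form: {"slide": [[dx, dy, dz], ...], "turn": [[wx, wy, wz], ...], "jaw": [jaw, ...]}. A call has 1 to 8 rows; each row shifts and turns the commanded pose from where the row before left it, along the tool's axes as they then stand; what a row does not reach is not made up. Full scale, the value 1, is 0.1 m for a shift and 1.5 rad for a turn. A row lasts 1/10 s, in which the tool goes at most 50 mm and 8.59 degrees, less where a joint would pass 70% of its speed; a pose out of reach is approached as far as the arm can. A call with a number of a shift or a turn outside -1 to 1 is refused whole. A call with a gripper value outside its range is refused whole. The fingers move at their own pace and stop on an object; "newtons" is the grip in N (left out, the last holds). Time passes only in rows, so rows that do not move let the fingers close. It gives the time, the measured TCP pose, the force and the opening at its end, in the units of the state.
- r.get_state(): the state, without advancing time (a new reading comes with each control period).
- r.capture(name): name is "scene" or "top"; returns a dict with "pixels" (480x640x3 uint8, blue, green, red), "depth" (480x640 float32, m along the optical axis (not along the pixel's ray), 0 where there is no reading), "fx", "fy", "cx", "cy" (pixels), "rvec" (rotation vector, rad) and "tvec" (3), from world to camera coordinates, as OpenCV has them. Camera axes: x right, y down, z forward; pixel columns grow to the right and rows downward; lengths in m; the calibration is good to about 2 mm. A picture is of the moment at which its call begins.
- r.close_job(): hands the job in, once; it reports no verdict.
The state is a dict: "time_s": time; "joints": joint angles; "qd": joint speeds; "joint_torque": joint torques, N m; "tcp_pos": TCP position; "eef_rot": TCP orientation; "contact_force": force on the tool from outside, world axes, zero at the start; "moment": the same for the moment, N m; "gripper_width": finger opening in m.
Only numpy, scipy, OpenCV 4.12 (cv2) and the standard library are available. Lean on these libraries where they do the work, as an engineer would, in place of code of your own. Each camera call takes 0.05 s, during which the arm holds its last target.

## Working session

There is one attempt and no reset: what is moved stays moved. The work goes in short steps, Python scripts to look and compute and a tool call to move; the robot and the scene stay as the last step left them, time stands still between calls to the robot, and variables do not carry over. Pictures are saved under pics/ and viewed, and the job is handed in when it is done.

Besides the shell and the picture viewer there is one more tool, called after ">>>" as name(argument=value, ...), one argument or row to a line, values as JSON. apply_moves: Moves the arm, as the interface text tells. Shift numbers are shares of 0.1 m and turn numbers shares of 1.5 rad, none past 1 either way. Its arguments: {"type":"object","properties":{"slide":{"type":"array"},"turn":{"type":"array"},"jaw":{"type":"array"},"newtons":{"type":"number"}},"required":["slide","turn","jaw"]}

```bash
ls; mkdir -p pics
cat > h.py <<'E'
import numpy as np, cv2, pickle
from plant import r
def cap(n,tag):
    c=r.capture(n); cv2.imwrite(f'pics/{tag}.png',c['pixels']); pickle.dump(c,open(f'pics/{tag}.pkl','wb')); return c
def load(tag): return pickle.load(open(f'pics/{tag}.pkl','rb'))
def Rt(c): return cv2.Rodrigues(np.array(c['rvec'],float))[0],np.array(c['tvec'],float).ravel()
def ray(c,u,v):
    R,t=Rt(c); d=R.T@np.array([(u-c['cx'])/c['fx'],(v-c['cy'])/c['fy'],1.]); return -R.T@t,d
def onz(c,u,v,z):
    o,d=ray(c,u,v); return o+d*(z-o[2])/d[2]
def dep(c,u,v):
    o,d=ray(c,u,v); return o+d*c['depth'][int(round(v)),int(round(u))]
def cloud(c):
    R,t=Rt(c); v,u=np.mgrid[0:480,0:640]; z=c['depth']
    P=np.stack([(u-c['cx'])/c['fx']*z,(v-c['cy'])/c['fy']*z,z],-1)
    return (P-t)@R
def proj(c,P):
    return cv2.projectPoints(np.array(P,float).reshape(-1,1,3),np.array(c['rvec'],float),np.array(c['tvec'],float),np.array([[c['fx'],0,c['cx']],[0,c['fy'],c['cy']],[0,0,1.]]),None)[0].reshape(-1,2)
def tri(c1,p1,c2,p2):
    o1,d1=ray(c1,*p1);o2,d2=ray(c2,*p2);A=np.stack([d1,-d2],1);s=np.linalg.lstsq(A,o2-o1,rcond=None)[0]
    a=o1+d1*s[0];b=o2+d2*s[1];return (a+b)/2,np.linalg.norm(a-b)
E
python3 - <<'E'
from h import *
for n in('scene','top'):
    c=cap(n,n+'0'); R,t=Rt(c); print(n,c['fx'],c['cx'],c['cy'],(-R.T@t).round(3),R[2].round(3))
print(r.get_state())
E
```

```text
pics
scene 498.4495942600048 321.7495743982888 244.30709437580322 [ 1.329 -0.687  0.813] [-0.626  0.539 -0.564]
top 527.3807427381788 325.39154991192794 239.53136031164652 [ 0.461 -0.015  1.473] [ 0.052  0.018 -0.998]
{'time_s': 0.1, 'joints': array([ 8.44613841e+01,  2.05877837e+01,  6.37566076e-01, -1.63669689e-02,
       -7.01358115e+01, -1.65068887e+01]), 'qd': array([ 0.06511172, -0.19271192,  0.04483119,  0.0892014 ,  0.06237823,
        0.00238739]), 'joint_torque': array([-4.33325404e-04, -5.84159946e+01,  2.93752742e+01,  7.01545492e+00,
        1.01278396e-02, -5.95388178e-05]), 'tcp_pos': array([0.25323044, 0.62523974, 0.23970449]), 'eef_rot': array([ 1.79913145e+02, -9.69300922e-03, -2.20510701e+01]), 'contact_force': array([-0.14940731,  0.12028325, -0.39593445]), 'moment': array([-0.01511699, -0.01967995,  0.01544078]), 'gripper_width': 0.08758216472955001}
```

View pics/scene0.png

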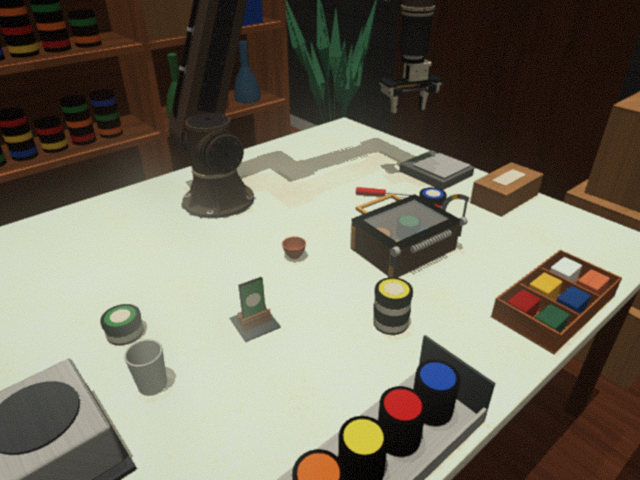

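View pics/top0.png

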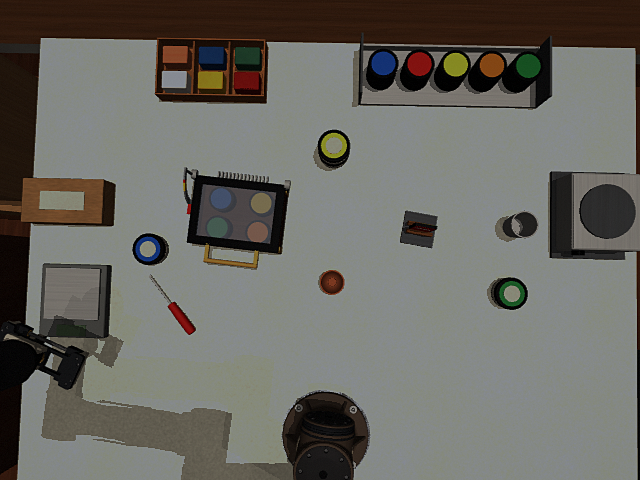

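The scene view shows the sign plate at about (253,297) with its green disc towards the camera (the far side). The chest is at (408,235), with its brass bar at (375,205). The top view has the stand at (419,229), the chest at (238,213) and the bar at (231,260).

Run:
```python
from h import *
a=load('scene0');b=load('top0')
def crop(c,x0,x1,y0,y1,w=400):
    s=w/(x1-x0); return cv2.resize(c['pixels'][y0:y1,x0:x1],None,fx=s,fy=s,interpolation=cv2.INTER_CUBIC)
A=crop(a,220,290,270,345);B=crop(b,395,445,205,255)
h=430
im=np.zeros((h,800,3),np.uint8); im[:A.shape[0],:400]=A[:h];im[:B.shape[0],400:]=B
cv2.imwrite('pics/z1.png',im)
C=crop(b,170,300,160,275,400);D=crop(a,340,480,180,280,400)
im=np.zeros((h,800,3),np.uint8); im[:C.shape[0],:400]=C;im[:D.shape[0],400:]=D
cv2.imwrite('pics/z2.png',np.clip(im*1.6,0,255).astype(np.uint8))
# plate cloud
for n,c,box in(('s',a,(225,285,270,345)),('t',b,(395,445,205,255))):
    P=cloud(c);x0,x1,y0,y1=box;Q=P[y0:y1,x0:x1].reshape(-1,3);Q=Q[(Q[:,2]>.05)&(Q[:,2]<.2)]
    print(n,len(Q),Q.min(0).round(4),Q.max(0).round(4),Q.mean(0).round(4)); 
    T=Q[Q[:,2]>.115]
    if len(T): print(T.mean(0).round(4),cv2.minAreaRect(T[:,:2].astype(np.float32)*1000))
    print(cv2.minAreaRect(Q[:,:2].astype(np.float32)*1000))
```

```text
s 706 [ 0.5623 -0.274   0.0501] [ 0.5836 -0.2169  0.1293] [ 0.5752 -0.2468  0.0922]
[ 0.5741 -0.2463  0.1224] ((573.5338745117188, -244.99517822265625), (56.31747055053711, 13.565361022949219), 81.6446304321289)
((573.844482421875, -245.46482849121094), (57.64187240600586, 14.565742492675781), 80.76698303222656)
t 149 [ 0.5647 -0.2759  0.0506] [ 0.5821 -0.219   0.1326] [ 0.5719 -0.2446  0.107 ]
[ 0.5729 -0.2471  0.1248] ((573.457763671875, -247.48988342285156), (56.23438262939453, 9.56051254272461), 80.08391571044922)
((573.3139038085938, -247.17630004882812), (56.854583740234375, 9.918498992919922), 80.41341400146484)
```

View pics/z1.png

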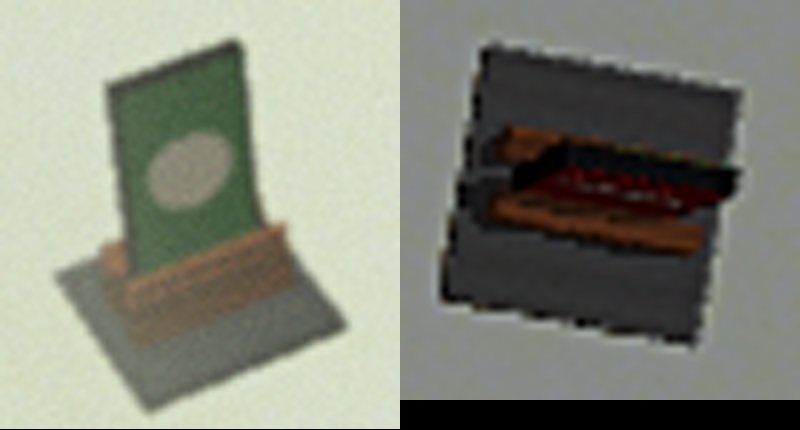

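View pics/z2.png

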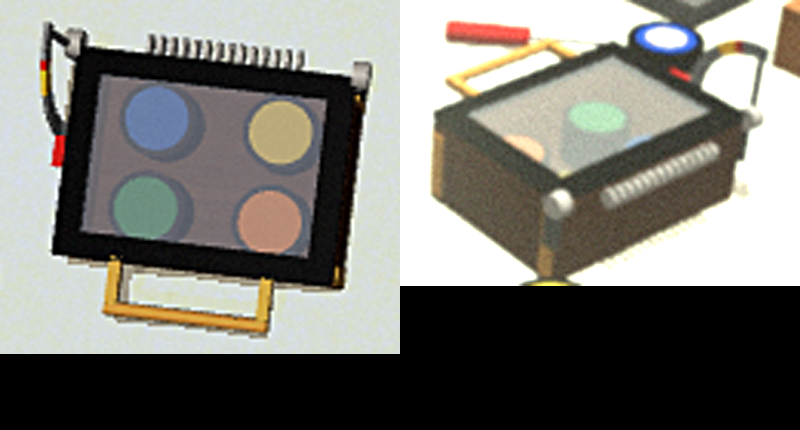

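Run:
```python
from h import *
a=load('scene0');b=load('top0')
for n,c,bx in(('s',a,(220,295,270,350)),('t',b,(395,445,205,255))):
    P=cloud(c);x0,x1,y0,y1=bx;Q=P[y0:y1,x0:x1].reshape(-1,3)
    # foot: dark vs. table by brightness
    g=c['pixels'][y0:y1,x0:x1].astype(int)
    low=(Q[:,2]<.012)&(Q[:,2]>-.01)
    print(n,'foot px V', np.percentile(g.max(2),[5,25,50,75,95]))
    m=(g.max(2)<(130 if n=='s' else 105))
    k,l,s,_=cv2.connectedComponentsWithStats(m.astype(np.uint8)); i=1+np.argmax(s[1:,4]); m=l==i
    ct=max(cv2.findContours(m.astype(np.uint8),0,1)[0],key=cv2.contourArea).reshape(-1,2)+[x0,y0]
    W=np.array([onz(c,u,v,.006)[:2] for u,v in ct])*1000
    if n=='t': print('foot',cv2.minAreaRect(W.astype(np.float32)))
    R=Q[(Q[:,2]>.03)&(Q[:,2]<.042)]; print('rails',cv2.minAreaRect(R[:,:2].astype(np.float32)*1000),R[:,2].max())
# bar: brass mask
for n,c,bx in(('s',a,(350,412,192,222)),('t',b,(198,265,240,275))):
    x0,x1,y0,y1=bx;im=c['pixels'];hsv=cv2.cvtColor(im,cv2.COLOR_BGR2HSV)
    m=np.zeros((480,640),bool);m[y0:y1,x0:x1]=((hsv[...,0]>10)&(hsv[...,0]<28)&(hsv[...,1]>110))[y0:y1,x0:x1]
    P=cloud(c)[m]; v,u=np.nonzero(m)
    print(n,m.sum(),u.min(),u.max(),v.min(),v.max(),'z',np.percentile(P[:,2],[5,25,50,75,95]).round(4))
    G=P[(P[:,2]>.085)&(P[:,2]<.115)]; print(cv2.minAreaRect(G[:,:2].astype(np.float32)*1000), len(G))
    if n=='t':
        vis=cv2.resize(np.where(m[...,None],im,im//3)[230:280,190:275],None,fx=6,fy=6,interpolation=0);cv2.imwrite('pics/z3.png',vis)
# lid outer frame top
P=cloud(b)[165:270,180:300].reshape(-1,3);L=P[(P[:,2]>.092)&(P[:,2]<.112)]
print('lid',cv2.minAreaRect(L[:,:2].astype(np.float32)*1000),np.percentile(L[:,2],[5,50,95]))
```

```text
s foot px V [ 94. 126. 220. 222. 225.]
rails ((574.2274169921875, -245.92311096191406), (71.36956787109375, 33.70331573486328), 77.71416473388672) 0.04198881109762944
t foot px V [ 23.  49. 138. 139. 144.]
foot ((573.2635498046875, -248.40069580078125), (95.89863586425781, 92.3569564819336), 80.78307342529297)
rails ((573.4547119140625, -247.56423950195312), (70.21676635742188, 31.903411865234375), 81.48745727539062) 0.04184488666186944
s 164 357 400 194 213 z [0.0947 0.0975 0.0988 0.1    0.1017]
((484.0330810546875, 258.1370849609375), (141.6114501953125, 47.80554962158203), 84.19580078125) 160
t 372 201 262 240 267 z [0.0921 0.0964 0.0987 0.1007 0.1034]
((492.99224853515625, 255.26434326171875), (141.78121948242188, 65.41559600830078), 84.6789779663086) 358
lid ((580.8372192382812, 246.96890258789062), (261.8761291503906, 241.94813537597656), 84.74320983886719) [0.09359644 0.09824685 0.10342047]
```

View pics/z3.png

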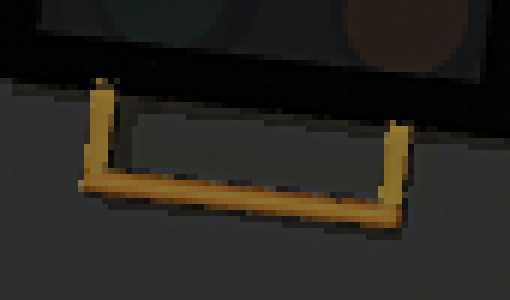

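>>> apply_moves(
  slide=[
    [0.1,0.11,0],
    [0.2,0.22,0],
    [0.3,0.33,0],
    [0.3,0.33,0],
    [0.3,0.33,0],
    [0.3,0.33,0],
    [0.3,0.33,0],
    [0.3,0.33,0],
  ],
  turn=[
    [0,0,0],
    [0,0,0],
    [0,0,0],
    [0,0,0],
    [0,0,0],
    [0,0,0],
    [0,0,0],
    [0,0,0],
  ],
  jaw=[0,0,0,0,0,0,0,0],
)

```text
time_s: 0.9
tcp_pos: [0.3614, 0.3301, 0.2405]
eef_rot: [-180.0, 0.0, -22.0]
contact_force: [1.1, 0.2, 0.2]
gripper_width: 0.0877
```

```bash
cat >> h.py <<'E'
from scipy.spatial.transform import Rotation as Ro
def to(P,yaw=None):
    s=r.get_state(); R=Ro.from_euler('xyz',s['eef_rot'],degrees=True).as_matrix()
    print('t',round(s['time_s'],2),'tcp',np.round(s['tcp_pos'],4),'rot',np.round(s['eef_rot'],2),'j',np.round(s['joints'],1),'F',np.round(s['contact_force'],1),'w',round(s['gripper_width'],4))
    print('slide',(R.T@(np.array(P)-s['tcp_pos'])/0.1).round(3))
    if yaw is not None:
        T=Ro.from_euler('xyz',[180,0,yaw],degrees=True).as_matrix(); print('turn',(Ro.from_matrix(R.T@T).as_rotvec()/1.5).round(3))
E
python3 -c "
from h import *
to([.5734,-.2472,.24],-9.4)"
```

```text
t 0.9 tcp [0.3614 0.3301 0.2405] rot [-179.99    0.    -22.04] j [ 65.5   2.8 -22.1  -0.  -65.1   2.5] F [1.1 0.2 0.2] w 0.0877
slide [4.131e+00 4.555e+00 4.000e-03]
turn [-0.     0.    -0.147]
```

>>> apply_moves(
  slide=[
    [0.3,0.331,0],
    [0.3,0.331,0],
    [0.3,0.331,0],
    [0.3,0.331,0],
    [0.3,0.331,0],
    [0.3,0.331,0],
    [0.3,0.331,0],
    [0.3,0.331,0],
  ],
  turn=[
    [0,0,0],
    [0,0,0],
    [0,0,0],
    [0,0,0],
    [0,0,0],
    [0,0,0],
    [0,0,0],
    [0,0,0],
  ],
  jaw=[0,0,0,0,0,0,0,0],
)

```text
time_s: 1.7
tcp_pos: [0.484, -0.0052, 0.2407]
eef_rot: [-180.0, -0.0, -22.0]
contact_force: [1.9, 0.1, -0.1]
gripper_width: 0.0878
```

>>> apply_moves(
  slide=[
    [0.3,0.331,0],
    [0.3,0.331,0],
    [0.3,0.331,0],
    [0.3,0.331,0],
    [0.3,0.331,0],
    [0.15,0.165,0],
    [0.08,0.09,0],
    [0,0,0],
  ],
  turn=[
    [0,0,0],
    [0,0,0],
    [0,0,0],
    [0,0,0],
    [0,0,0],
    [0,0,-0.07],
    [0,0,-0.077],
    [0,0,0],
  ],
  jaw=[0,0,0,0,0,0,0,0],
)

```text
time_s: 2.5
tcp_pos: [0.5736, -0.2461, 0.2396]
eef_rot: [180.0, 0.1, -9.4]
contact_force: [0.1, -0.9, 0.5]
gripper_width: 0.0876
```

```bash
python3 -c "
from h import *
c=cap('top','t1')
a=cap('scene','s1')
to([.5734,-.2472,.11],-9.4)
A=cv2.resize(c['pixels'][180:280,370:490],(400,333)); B=cv2.resize(a['pixels'][180:360,180:340],(400,450))
im=np.zeros((450,800,3),np.uint8);im[:333,:400]=A;im[:,400:]=B;cv2.imwrite('pics/z4.png',im)
"
```

```text
t 2.6 tcp [ 0.5734 -0.2445  0.2402] rot [-1.7999e+02  5.0000e-02 -9.6200e+00] j [ -5.2  15.8  -6.2  -0.  -68.1  85.6] F [-0.3  0.3  0.5] w 0.0875
slide [0.006 0.027 1.302]
turn [-0.     0.001 -0.003]
```

View pics/z4.png

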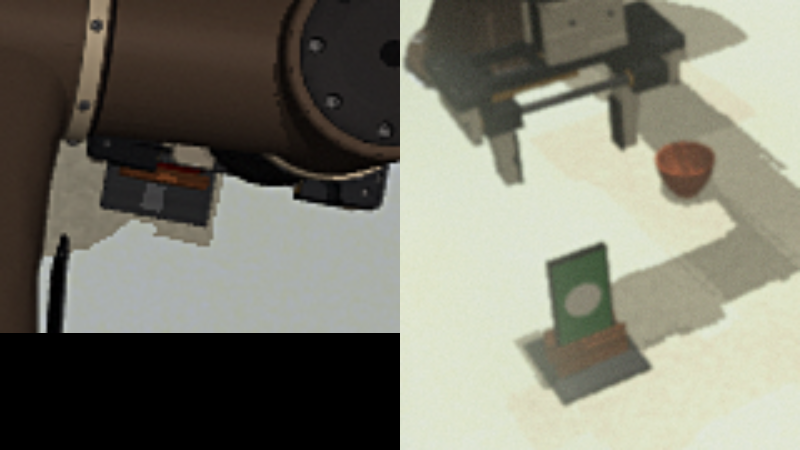

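>>> apply_moves(
  slide=[
    [0,0.02,0.2],
    [0,0,0.3],
    [0,0,0.3],
    [0,0,0.25],
    [0,0,0.15],
    [0,0,0.1],
    [0,0,0],
    [0,0,0],
  ],
  turn=[
    [0,0,0],
    [0,0,0],
    [0,0,0],
    [0,0,0],
    [0,0,0],
    [0,0,0],
    [0,0,0],
    [0,0,0],
  ],
  jaw=[0,0,0,0,0,0,0,0],
)

```text
time_s: 3.4
tcp_pos: [0.5743, -0.2461, 0.1115]
eef_rot: [180.0, -0.1, -9.4]
contact_force: [-0.3, -0.2, -0.5]
gripper_width: 0.0877
```

```bash
python3 -c "
from h import *
a=cap('scene','s2')
to([.5734,-.2472,.11],-9.4)
B=cv2.resize(a['pixels'][200:360,180:340],(600,600));cv2.imwrite('pics/z5.png',B)
"
```

```text
t 3.45 tcp [ 0.5745 -0.2462  0.1118] rot [ 1.7999e+02 -1.0000e-01 -9.4100e+00] j [ -5.3  22.  -15.3   0.  -52.6  85.9] F [-0.8  0.4  0.3] w 0.0872
slide [-0.009  0.012  0.018]
turn [ 0.    -0.001 -0.   ]
```

View pics/z5.png

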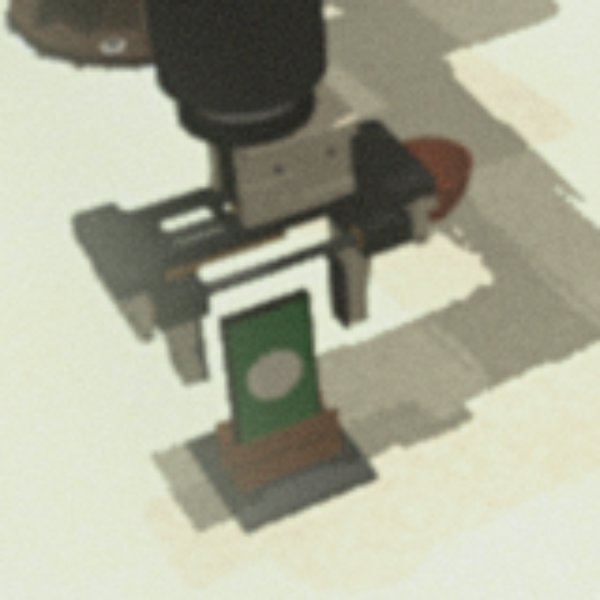

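The fingers straddle the plate, with the tips at (190,378) and (350,322) in this crop and the plate between them, below their top edge. Closing now.

>>> apply_moves(
  slide=[
    [0,0.01,0],
    [0,0,0],
    [0,0,0],
    [0,0,0],
    [0,0,0],
    [0,0,0],
  ],
  turn=[
    [0,0,0],
    [0,0,0],
    [0,0,0],
    [0,0,0],
    [0,0,0],
    [0,0,0],
  ],
  jaw=[0.2,0.3,0.4,0.5,0.6,0.6],
  newtons=25,
)

```text
time_s: 4.05
tcp_pos: [0.5738, -0.2474, 0.1107]
eef_rot: [180.0, -0.0, -9.4]
contact_force: [0.6, -0.2, 1.4]
gripper_width: 0.0559
```

```bash
python3 -c "
from h import *
to([.5734,-.2472,.17],-9.4)
"
```

```text
t 4.05 tcp [ 0.5738 -0.2474  0.1107] rot [ 1.7999e+02 -1.0000e-02 -9.4100e+00] j [ -5.4  22.1 -15.3   0.  -52.6  86. ] F [ 0.6 -0.2  1.4] w 0.0559
slide [-0.004 -0.001 -0.593]
turn [ 0. -0. -0.]
```

Gripped at 55.9 mm, as expected. Lift 60 mm.

>>> apply_moves(
  slide=[
    [0,0,-0.03],
    [0,0,-0.08],
    [0,0,-0.14],
    [0,0,-0.15],
    [0,0,-0.12],
    [0,0,-0.08],
    [0,0,0],
    [0,0,0],
  ],
  turn=[
    [0,0,0],
    [0,0,0],
    [0,0,0],
    [0,0,0],
    [0,0,0],
    [0,0,0],
    [0,0,0],
    [0,0,0],
  ],
  jaw=[0.6,0.6,0.6,0.6,0.6,0.6,0.6,0.6],
)

```text
time_s: 4.85
tcp_pos: [0.5735, -0.2472, 0.1705]
eef_rot: [-180.0, -0.0, -9.4]
contact_force: [0.3, -0.5, -1.6]
gripper_width: 0.0559
```

```bash
python3 -c "
from h import *
a=cap('scene','s3')
to([.5734,-.2472,.17],-9.4)
B=cv2.resize(a['pixels'][200:360,180:340],(600,600));cv2.imwrite('pics/z6.png',B)
"
```

```text
t 4.9 tcp [ 0.5733 -0.2472  0.1701] rot [-1.7999e+02  4.0000e-02 -9.4200e+00] j [ -5.4  18.8 -11.5  -0.  -59.7  86. ] F [-0.3 -0.5 -1.1] w 0.0558
slide [0.001 0.    0.001]
turn [-0.     0.001 -0.   ]
```

View pics/z6.png

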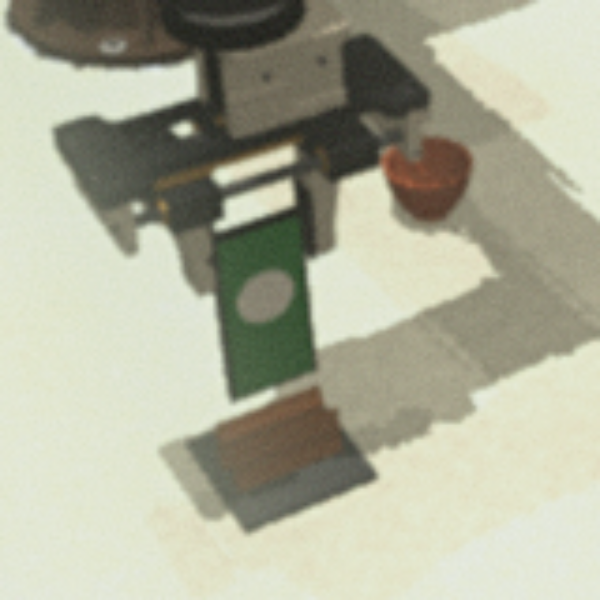

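The plate is clear of the stand, lower edge at crop (270,385) with the slot at (275,430). Start the half turn.

>>> apply_moves(
  slide=[
    [0,0,0],
    [0,0,0],
    [0,0,0],
    [0,0,0],
    [0,0,0],
    [0,0,0],
    [0,0,0],
    [0,0,0],
  ],
  turn=[
    [0,0,0.04],
    [0,0,0.08],
    [0,0,0.095],
    [0,0,0.095],
    [0,0,0.095],
    [0,0,0.095],
    [0,0,0.095],
    [0,0,0.095],
  ],
  jaw=[0.6,0.6,0.6,0.6,0.6,0.6,0.6,0.6],
)

```text
time_s: 5.7
tcp_pos: [0.5732, -0.2472, 0.1696]
eef_rot: [179.9, 0.1, -69.1]
contact_force: [-0.2, 0.2, -0.4]
gripper_width: 0.0557
```

>>> apply_moves(
  slide=[
    [0,0,0],
    [0,0,0],
    [0,0,0],
    [0,0,0],
    [0,0,0],
    [0,0,0],
    [0,0,0],
    [0,0,0],
  ],
  turn=[
    [0,0,0.095],
    [0,0,0.095],
    [0,0,0.095],
    [0,0,0.095],
    [0,0,0.095],
    [0,0,0.095],
    [0,0,0.095],
    [0,0,0.095],
  ],
  jaw=[0.6,0.6,0.6,0.6,0.6,0.6,0.6,0.6],
)

```text
time_s: 6.5
tcp_pos: [0.5732, -0.2472, 0.1696]
eef_rot: [179.9, -0.1, -134.4]
contact_force: [0.3, 0.7, -0.4]
gripper_width: 0.056
```

>>> apply_moves(
  slide=[
    [0,0,0],
    [0,0,0],
    [0,0,0],
    [0,0,0],
    [0,0,0],
    [0,0,0],
    [0,0,0],
    [0,0,0],
  ],
  turn=[
    [0,0,0.095],
    [0,0,0.095],
    [0,0,0.095],
    [0,0,0.095],
    [0,0,0.095],
    [0,0,0.095],
    [0,0,0.05],
    [0,0,0.0244],
  ],
  jaw=[0.6,0.6,0.6,0.6,0.6,0.6,0.6,0.6],
)

```text
time_s: 7.3
tcp_pos: [0.5732, -0.2472, 0.1695]
eef_rot: [180.0, -0.1, 170.4]
contact_force: [0.2, 0.7, -0.8]
gripper_width: 0.0556
```

>>> apply_moves(
  slide=[
    [0,0,0],
    [0,0,0],
  ],
  turn=[
    [0,0,0],
    [0,0,0],
  ],
  jaw=[0.6,0.6],
)

```text
time_s: 7.5
tcp_pos: [0.5734, -0.2472, 0.1699]
eef_rot: [180.0, -0.1, 170.7]
contact_force: [0.4, -0.2, -0.6]
gripper_width: 0.0558
```

```bash
cat > cmp.py <<'E'
from h import *
import sys
def edges(tag,z0,z1):
    c=load(tag);P=cloud(c);Q=P[200:360,215:295]
    Q=Q.reshape(-1,3)
    px=c['pixels'][200:360,215:295].reshape(-1,3)
    m=(Q[:,2]>z0)&(Q[:,2]<z1)&(np.hypot(Q[:,0]-.573,Q[:,1]+.247)<.035)
    Q=Q[m]; n=np.array([np.cos(np.radians(-9.4)),np.sin(np.radians(-9.4))]); t=np.array([-n[1],n[0]])
    d=(Q[:,:2]-[.5734,-.2474]); a=d@n;b=d@t
    # fit a vs b on face
    k=np.abs(a-np.median(a))<.004
    p=np.polyfit(b[k],a[k],1)
    kz=np.polyfit(Q[k,2],a[k],1)
    print(tag,len(Q),'face n med',np.median(a[k]).round(4),'mean',a[k].mean().round(4),'yaw off deg',np.degrees(np.arctan(p[0])).round(2),'tilt',np.degrees(np.arctan(kz[0])).round(2),'b rng',np.percentile(b,[2,98]).round(4),'z',Q[:,2].min().round(4),Q[:,2].max().round(4))
if __name__=='__main__':
    for x in sys.argv[1:]:
        tag,z0,z1=x.split(',');edges(tag,float(z0),float(z1))
E
python3 -c "
from h import *
a=cap('scene','s4')
to([.5734,-.2474,.11],-189.4)
B=cv2.resize(a['pixels'][200:360,180:340],(600,600));cv2.imwrite('pics/z7.png',B)
"; python3 cmp.py s0x,0,0 2>/dev/null; python3 cmp.py scene0,.05,.12 s3,.07,.14 s4,.07,.14
```

```text
t 7.55 tcp [ 0.5735 -0.2472  0.17  ] rot [-1.8000e+02 -5.0000e-02  1.7065e+02] j [ -5.4  18.9 -11.5  -0.  -59.7 -93.9] F [ 0.6  0.1 -0.9] w 0.0559
slide [-0.    -0.002  0.6  ]
turn [-0.    -0.001  0.001]
scene0 592 face n med 0.0022 mean 0.0022 yaw off deg -0.38 tilt -0.31 b rng [-0.0256  0.0291] z 0.0501 0.12
s3 611 face n med 0.0019 mean 0.0019 yaw off deg -0.12 tilt 0.03 b rng [-0.026  0.029] z 0.07 0.1399
s4 613 face n med 0.0075 mean 0.0076 yaw off deg 0.13 tilt 0.29 b rng [-0.0268  0.028 ] z 0.07 0.1399
```

View pics/z7.png

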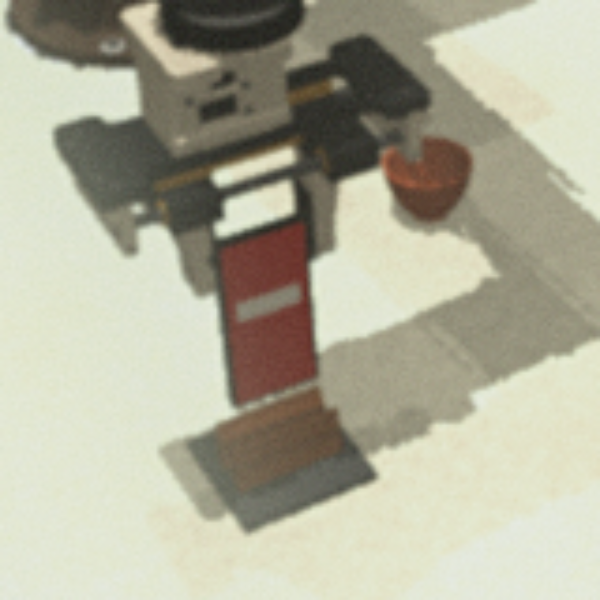

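Red now looks to the far side. The half turn left the face 5.6 mm too far out, because the plate was gripped off the axis. I'll shift it back along tool x and lower it.

>>> apply_moves(
  slide=[
    [0.03,0,0],
    [0.025,0,0],
    [0,0,0.06],
    [0,0,0.09],
    [0,0,0.05],
    [0,0,0],
    [0,0,0],
  ],
  turn=[
    [0,0,0],
    [0,0,0],
    [0,0,0],
    [0,0,0],
    [0,0,0],
    [0,0,0],
    [0,0,0],
  ],
  jaw=[0.6,0.6,0.6,0.6,0.6,0.6,0.6],
)

```text
time_s: 8.25
tcp_pos: [0.5682, -0.2464, 0.1503]
eef_rot: [-180.0, -0.0, 170.6]
contact_force: [0.6, -0.2, -1.0]
gripper_width: 0.0558
```

```bash
python3 -c "
from h import *
a=cap('scene','s5')
to([.5680,-.2463,.1105],-189.4)
B=cv2.resize(a['pixels'][200:360,180:340],(600,600));cv2.imwrite('pics/z8.png',B)
";  python3 cmp.py scene0,.05,.12 s3,.07,.14 s5,.05,.12
```

```text
t 8.3 tcp [ 0.5684 -0.2465  0.1505] rot [-179.99   -0.    170.59] j [ -5.4  19.4 -13.5   0.  -57.1 -94. ] F [ 0.   0.3 -0.8] w 0.0559
slide [0.004 0.001 0.4  ]
turn [-0. -0. -0.]
scene0 592 face n med 0.0022 mean 0.0022 yaw off deg -0.38 tilt -0.31 b rng [-0.0256  0.0291] z 0.0501 0.12
s3 611 face n med 0.0019 mean 0.0019 yaw off deg -0.12 tilt 0.03 b rng [-0.026  0.029] z 0.07 0.1399
s5 586 face n med 0.0025 mean 0.0024 yaw off deg 0.11 tilt 0.4 b rng [-0.027  0.028] z 0.0501 0.12
```

View pics/z8.png

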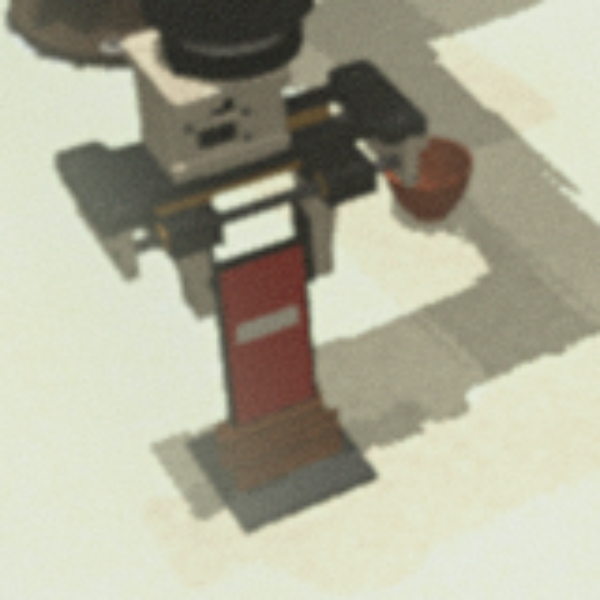

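The lower edge is now over the slot at crop (275,415), within 0.5 mm of its original line. Lowering.

>>> apply_moves(
  slide=[
    [0.004,0,0.05],
    [0,0,0.07],
    [0,0,0.08],
    [0,0,0.07],
    [0,0,0.05],
    [0,0,0.02],
    [0,0,0],
  ],
  turn=[
    [0,0,0],
    [0,0,0],
    [0,0,0],
    [0,0,0],
    [0,0,0],
    [0,0,0],
    [0,0,0],
  ],
  jaw=[0.6,0.6,0.6,0.6,0.6,0.6,0.6],
)

```text
time_s: 9.0
tcp_pos: [0.5677, -0.2463, 0.1161]
eef_rot: [-180.0, -0.0, 170.6]
contact_force: [-0.4, 0.5, -0.7]
gripper_width: 0.0556
```

```bash
python3 -c "
from h import *
to([.5680,-.2463,.1105],-189.4)
print(r.get_state()['moment'])"
```

```text
t 9.0 tcp [ 0.5677 -0.2463  0.1161] rot [-1.8000e+02 -4.0000e-02  1.7059e+02] j [ -5.4  21.3 -15.7   0.  -53.  -94. ] F [-0.4  0.5 -0.7] w 0.0556
slide [-0.003  0.001  0.056]
turn [-0. -0. -0.]
[-0.02290902 -0.16516721 -0.06036382]
```

>>> apply_moves(
  slide=[
    [0,0,0.02],
    [0,0,0.02],
    [0,0,0.015],
    [0,0,0.01],
    [0,0,0],
  ],
  turn=[
    [0,0,0],
    [0,0,0],
    [0,0,0],
    [0,0,0],
    [0,0,0],
  ],
  jaw=[0.6,0.6,0.6,0.6,0.6],
)

```text
time_s: 9.5
tcp_pos: [0.5681, -0.2464, 0.1106]
eef_rot: [-180.0, 0.0, 170.6]
contact_force: [-0.7, 0.0, 3.1]
gripper_width: 0.056
```

```bash
python3 -c "
from h import *
to([.5680,-.2463,.1105],-189.4)
print(r.get_state()['moment'])"
```

```text
t 9.5 tcp [ 0.5681 -0.2464  0.1106] rot [-1.7999e+02  4.0000e-02  1.7060e+02] j [ -5.4  21.6 -16.1   0.  -52.3 -94. ] F [-0.7  0.   3.1] w 0.056
slide [0.001 0.001 0.001]
turn [-0.  0. -0.]
[0.35297628 0.14438821 0.02438036]
```

The floor is felt (3.1 N at the same TCP height as at the start). Release, rise and check.

>>> apply_moves(
  slide=[
    [0,0,0],
    [0,0,0],
    [0,0,0],
    [0,0,0],
    [0,0,0],
    [0,0,-0.1],
    [0,0,-0.2],
    [0,0,-0.3],
  ],
  turn=[
    [0,0,0],
    [0,0,0],
    [0,0,0],
    [0,0,0],
    [0,0,0],
    [0,0,0],
    [0,0,0],
    [0,0,0],
  ],
  jaw=[0.3,0.2,0.1,0,0,0,0,0],
)

```text
time_s: 10.3
tcp_pos: [0.5669, -0.2461, 0.1699]
eef_rot: [180.0, -0.2, 170.6]
contact_force: [0.6, 0.1, 0.0]
gripper_width: 0.0874
```

>>> apply_moves(
  slide=[
    [0,0,-0.3],
    [0,0,-0.2],
    [0,0,-0.1],
    [0,0,0],
  ],
  turn=[
    [0,0,0],
    [0,0,0],
    [0,0,0],
    [0,0,0],
  ],
  jaw=[0,0,0,0],
)

```text
time_s: 10.7
tcp_pos: [0.5685, -0.2465, 0.2319]
eef_rot: [-180.0, 0.2, 170.6]
contact_force: [0.6, -0.6, -0.5]
gripper_width: 0.0875
```

```bash
python3 -c "
from h import *
a=cap('scene','s6')
to([.5680,-.2463,.1105],-189.4)
B=cv2.resize(a['pixels'][200:360,180:340],(600,600));cv2.imwrite('pics/z9.png',B)
";  python3 cmp.py scene0,.05,.15 s6,.05,.15
```

```text
t 10.75 tcp [ 0.5679 -0.2462  0.2303] rot [1.7998e+02 5.0000e-02 1.7058e+02] j [ -5.4  15.7  -7.7  -0.  -66.6 -94. ] F [ 0.2  0.8 -0.9] w 0.0874
slide [-1.000e-03 -1.000e-03  1.198e+00]
turn [ 0.     0.001 -0.   ]
scene0 706 face n med 0.0021 mean 0.0021 yaw off deg -0.38 tilt -0.59 b rng [-0.0256  0.0291] z 0.0501 0.1293
s6 707 face n med 0.0018 mean 0.0018 yaw off deg 0.2 tilt -0.53 b rng [-0.0272  0.0276] z 0.05 0.128
```

View pics/z9.png

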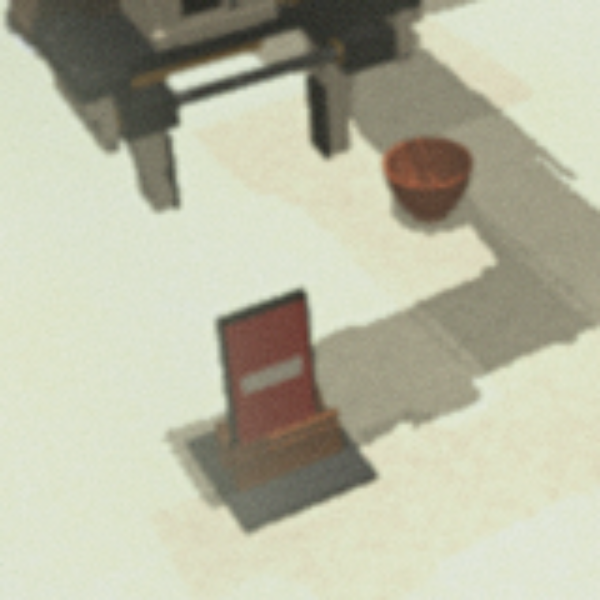

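The plate is seated: top corners at crop (218,318) and (305,290), the same as before the turn, with red facing the customers. Next, the bar: fitting its line in both views.

Run:
```python
from h import *
a=load('scene0');b=load('top0')
L={}
for n,c,bx in(('s',a,(352,404,192,222)),('t',b,(200,264,242,272))):
    x0,x1,y0,y1=bx;hsv=cv2.cvtColor(c['pixels'],cv2.COLOR_BGR2HSV)
    m=np.zeros((480,640),bool);m[y0:y1,x0:x1]=((hsv[...,0]>8)&(hsv[...,0]<30)&(hsv[...,1]>100))[y0:y1,x0:x1]
    P=cloud(c); v,u=np.nonzero(m)
    W=np.array([onz(c,x,y,.095) for x,y in zip(u,v)])
    yaw=np.radians(-5.5);nx=np.array([np.cos(yaw),np.sin(yaw)]);ny=np.array([-nx[1],nx[0]])
    for it in range(4):
        al=W[:,:2]@nx; be=W[:,:2]@ny
        k=al<np.percentile(al,2)+.013
        # middle part only
        lo,hi=be[k].min(),be[k].max(); kk=k&(be>lo+.015)&(be<hi-.015)
        # per-column mid
        p=cv2.fitLine(W[kk][:,:2].astype(np.float32),cv2.DIST_L2,0,.01,.01).ravel(); d=p[:2]*np.sign(p[1]); ny=d; nx=np.array([d[1],-d[0]])
    print(n,'yaw',np.degrees(np.arctan2(nx[1],nx[0])).round(2),'range',lo.round(4),hi.round(4),'len',(hi-lo).round(4),'al',(W[kk][:,:2]@nx).mean().round(4),'centre',(nx*(W[kk][:,:2]@nx).mean()+ny*(lo+hi)/2).round(4))
    D=P[m][kk]; print(' depth pts centre',np.median(D,0).round(4),'zmax',np.percentile(D[:,2],[50,90]).round(4))
    # pixel mid of bar
    c3=nx*(W[kk][:,:2]@nx).mean()+ny*(lo+hi)/2; L[n]=proj(c,[c3[0],c3[1],.095])[0]; print(' px',L[n])
print('tri',tri(a,L['s'],b,L['t']))
# lid front edge & rear from top cloud
P=cloud(b)[165:275,180:300].reshape(-1,3)
yaw=np.radians(-5.5);nx=np.array([np.cos(yaw),np.sin(yaw)]);ny=np.array([-nx[1],nx[0]])
Q=P[(P[:,2]>.085)&(P[:,2]<.115)]; be=Q[:,:2]@ny; al=Q[:,:2]@nx
for lo in np.arange(be.min(),be.max(),.03):
    k=(be>=lo)&(be<lo+.03); print(round(lo,3),al[k].min().round(4),al[k].max().round(4))
```

```text
s yaw 0.89 range 0.1913 0.3276 len 0.1362 al 0.464 centre [0.4599 0.2666]
 depth pts centre [0.4658 0.2478 0.0989] zmax [0.0989 0.1015]
 px [374.6763921  199.92041081]
t yaw -5.35 range 0.2297 0.3703 len 0.1405 al 0.44 centre [0.4661 0.2577]
 depth pts centre [0.4662 0.2591 0.0985] zmax [0.0985 0.103 ]
 px [229.84404162 262.61263299]
tri (array([0.46682593, 0.25733194, 0.10116919]), np.float64(0.002359130514238729))
0.171 0.4801 0.6735
0.201 0.4388 0.6603
0.231 0.4339 0.6777
0.261 0.4336 0.6768
0.291 0.4334 0.6777
0.321 0.4334 0.6765
0.351 0.4333 0.6769
0.381 0.4787 0.6587
0.411 0.4792 0.6715
```

```bash
python3 -c "
from h import *
to([.4661,.2577,.20],-95.35)
"
```

```text
t 10.75 tcp [ 0.5679 -0.2462  0.2303] rot [1.7998e+02 5.0000e-02 1.7058e+02] j [ -5.4  15.7  -7.7  -0.  -66.6 -94. ] F [ 0.2  0.8 -0.9] w 0.0874
slide [1.829 4.805 0.303]
turn [-0.000e+00  1.000e-03 -1.095e+00]
```

>>> apply_moves(
  slide=[
    [0.075,0.2,0],
    [0.15,0.4,0],
    [0.15,0.4,0],
    [0.15,0.4,0],
    [0.15,0.4,0],
    [0.15,0.4,0],
    [0.15,0.4,0],
    [0.15,0.4,0],
  ],
  turn=[
    [0,0,0],
    [0,0,0],
    [0,0,0],
    [0,0,0],
    [0,0,0],
    [0,0,0],
    [0,0,0],
    [0,0,0],
  ],
  jaw=[0.3,0.5,0.7,0.7,0.7,0.7,0.7,0.7],
  newtons=15,
)

```text
time_s: 11.55
tcp_pos: [0.5046, 0.0693, 0.2286]
eef_rot: [-179.9, -0.1, 170.6]
contact_force: [-0.2, -0.1, 0.8]
gripper_width: 0.0299
```

>>> apply_moves(
  slide=[
    [0.15,0.4,0],
    [0.15,0.4,0],
    [0.15,0.4,0],
    [0.15,0.4,0],
    [0.104,0.205,0],
    [0,0,0],
    [0,0,0],
    [0,0,0],
  ],
  turn=[
    [0,0,0],
    [0,0,0],
    [0,0,0],
    [0,0,0],
    [0,0,0],
    [0,0,-0.05],
    [0,0,-0.09],
    [0,0,-0.095],
  ],
  jaw=[0.7,0.7,0.7,0.7,0.7,0.7,0.7,0.7],
)

```text
time_s: 12.35
tcp_pos: [0.4652, 0.2575, 0.2282]
eef_rot: [-179.9, -0.2, -168.9]
contact_force: [-0.1, -0.6, -0.2]
gripper_width: 0.0261
```

>>> apply_moves(
  slide=[
    [0,0,0],
    [0,0,0],
    [0,0,0],
    [0,0,0],
    [0,0,0],
    [0,0,0],
    [0,0,0],
    [0,0,0],
  ],
  turn=[
    [0,0,-0.095],
    [0,0,-0.095],
    [0,0,-0.095],
    [0,0,-0.095],
    [0,0,-0.095],
    [0,0,-0.095],
    [0,0,-0.095],
    [0,0,-0.095],
  ],
  jaw=[0.7,0.7,0.7,0.7,0.7,0.7,0.7,0.7],
)

```text
time_s: 13.15
tcp_pos: [0.4654, 0.2571, 0.2283]
eef_rot: [179.9, -0.1, -103.6]
contact_force: [-0.6, 0.1, 0.2]
gripper_width: 0.0261
```

>>> apply_moves(
  slide=[
    [0,0,0],
    [0,0,0],
    [0,0,0],
  ],
  turn=[
    [0,0,-0.07],
    [0,0,-0.03],
    [0,0,0],
  ],
  jaw=[0.7,0.7,0.7],
)

```text
time_s: 13.45
tcp_pos: [0.4654, 0.2571, 0.2285]
eef_rot: [179.9, -0.1, -95.3]
contact_force: [-0.5, 0.5, -0.8]
gripper_width: 0.0258
```

```bash
python3 -c "
from h import *
a=cap('scene','s7');b=cap('top','t7')
to([.4661,.2577,.09],-95.35)
B=cv2.resize(a['pixels'][110:290,300:500],(400,360));A=cv2.resize(b['pixels'][160:300,150:310],(400,350))
im=np.zeros((360,800,3),np.uint8);im[:,:400]=B;im[:350,400:]=A;cv2.imwrite('pics/z10.png',im)
"
```

```text
t 13.55 tcp [0.4657 0.2573 0.229 ] rot [ 1.7993e+02 -8.0000e-02 -9.5400e+01] j [ 50.    7.6 -18.2  -0.  -64.3 -55.4] F [-1.1 -0.7  0.5] w 0.0259
slide [-0.007 -0.006  1.39 ]
turn [ 0.001 -0.001 -0.001]
```

View pics/z10.png

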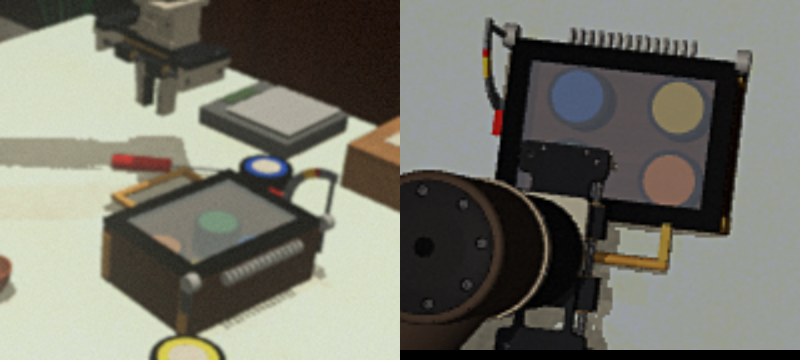

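The gripper is over the bar: fingers at (155,90) in the left crop, body over the bar at (570,250) in the right crop. I'll go down in two stages.

>>> apply_moves(
  slide=[
    [0,0,0.15],
    [0,0,0.25],
    [0,0,0.3],
    [0,0,0.2],
    [0,0,0.1],
    [0,0,0.04],
    [0,0,0],
  ],
  turn=[
    [0,0,0],
    [0,0,0],
    [0,0,0],
    [0,0,0],
    [0,0,0],
    [0,0,0],
    [0,0,0],
  ],
  jaw=[0.7,0.7,0.7,0.7,0.7,0.7,0.7],
)

```text
time_s: 14.25
tcp_pos: [0.4662, 0.2577, 0.1261]
eef_rot: [180.0, -0.0, -95.3]
contact_force: [-0.3, 0.5, -0.7]
gripper_width: 0.0265
```

```bash
python3 -c "
from h import *
a=cap('scene','s8');b=cap('top','t8')
to([.4661,.2577,.09],-95.35)
B=cv2.resize(a['pixels'][130:240,320:440],(600,550),interpolation=cv2.INTER_CUBIC);cv2.imwrite('pics/z11.png',B)
"
```

```text
t 14.35 tcp [0.4665 0.2581 0.127 ] rot [-1.7994e+02  6.0000e-02 -9.5310e+01] j [ 50.   13.3 -26.    0.  -50.7 -55.4] F [0.2 0.7 0. ] w 0.0263
slide [0.004 0.004 0.37 ]
turn [-0.001  0.001  0.   ]
```

View pics/z11.png

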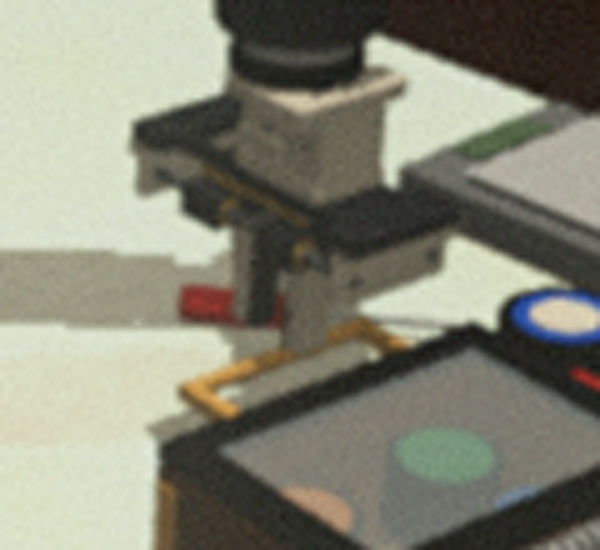

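The fingertips at (260,325) and (305,348) sit either side of the bar, which runs (190,390) to (360,330). Going down slowly.

>>> apply_moves(
  slide=[
    [0,0,0.06],
    [0,0,0.09],
    [0,0,0.05],
    [0,0,0],
  ],
  turn=[
    [0,0,0],
    [0,0,0],
    [0,0,0],
    [0,0,0],
  ],
  jaw=[0.7,0.7,0.7,0.7],
)

```text
time_s: 14.75
tcp_pos: [0.4655, 0.2571, 0.105]
eef_rot: [179.9, -0.1, -95.3]
contact_force: [-0.0, -0.2, 0.2]
gripper_width: 0.0262
```

```bash
python3 -c "
from h import *
to([.4661,.2577,.09],-95.35)
"
```

```text
t 14.75 tcp [0.4655 0.2571 0.105 ] rot [ 1.7993e+02 -8.0000e-02 -9.5320e+01] j [ 50.   14.8 -27.4  -0.  -47.9 -55.4] F [-0.  -0.2  0.2] w 0.0262
slide [-0.007 -0.005  0.15 ]
turn [ 0.001 -0.001  0.   ]
```

Tips are at 91 mm, below the bar's top, with no force. Finish the descent and close.

>>> apply_moves(
  slide=[
    [0,0,0.05],
    [0,0,0.07],
    [0,0,0.03],
    [0,0,0],
    [0,0,0],
    [0,0,0],
    [0,0,0],
  ],
  turn=[
    [0,0,0],
    [0,0,0],
    [0,0,0],
    [0,0,0],
    [0,0,0],
    [0,0,0],
    [0,0,0],
  ],
  jaw=[0.7,0.7,0.7,0.75,0.8,0.88,0.95],
  newtons=12,
)

```text
time_s: 15.45
tcp_pos: [0.4641, 0.2577, 0.0906]
eef_rot: [179.8, 0.0, -95.4]
contact_force: [-10.5, 5.0, 2.4]
gripper_width: 0.0117
```

>>> apply_moves(
  slide=[
    [0,0,0],
    [0,0,0],
  ],
  turn=[
    [0,0,0],
    [0,0,0],
  ],
  jaw=[1,1],
)

```text
time_s: 15.65
tcp_pos: [0.464, 0.2577, 0.0906]
eef_rot: [179.8, -0.0, -95.3]
contact_force: [-10.6, 5.3, 1.0]
gripper_width: 0.0116
```

```bash
python3 -c "
from h import *
to([.4661,.2577,.09],-95.35)
print(r.get_state()['moment'])
"
```

```text
t 15.65 tcp [0.464  0.2577 0.0906] rot [ 1.7983e+02 -1.0000e-02 -9.5350e+01] j [ 50.1  15.8 -28.3  -0.2 -46.  -55.4] F [-10.6   5.3   1. ] w 0.0116
slide [-0.002 -0.02   0.006]
turn [ 0.002 -0.     0.   ]
[ 1.75221445  3.76951196 -0.02616861]
```

>>> apply_moves(
  slide=[
    [-0.005,0.012,0],
    [-0.005,0.01,0],
    [0,0,0],
    [0,0,0],
  ],
  turn=[
    [0,0,0],
    [0,0,0],
    [0,0,0],
    [0,0,0],
  ],
  jaw=[1,1,1,1],
)

```text
time_s: 16.05
tcp_pos: [0.4639, 0.2579, 0.091]
eef_rot: [180.0, -0.1, -95.3]
contact_force: [1.0, -5.3, -0.1]
gripper_width: 0.0116
```

```bash
python3 -c "
from h import *
to([.4661,.2577,.09],-95.35)
print(r.get_state()['moment'])
"
```

```text
t 16.05 tcp [0.4639 0.2579 0.091 ] rot [ 1.7999e+02 -7.0000e-02 -9.5320e+01] j [ 50.3  15.7 -28.5   0.  -45.9 -55.6] F [ 1.  -5.3 -0.1] w 0.0116
slide [ 0.    -0.022  0.01 ]
turn [ 0.    -0.001  0.   ]
[-1.79841478 -0.51030371 -0.05396656]
```

```bash
python3 -c "
import numpy as np
f=lambda t:np.array([-220*np.cos(t)+5*np.sin(t),220*np.sin(t)+5*np.cos(t)])
th=[0,.02]+[round(.02+.04*i,3) for i in range(1,32)]
th=th[:33]; acc=np.zeros(2);cmd=np.zeros(2)
for i in range(1,len(th)):
    want=(f(th[i])-f(0))/100; d=np.round(want-cmd,3); cmd+=d
    print(th[i],[0,-d[0].round(3),-d[1].round(3)], '' if i%8 else '--- total x,z mm %s'%(want*100).round(1))
"
```

```text
0.02 [0, np.float64(-0.001), np.float64(-0.044)] 
0.06 [0, np.float64(-0.006), np.float64(-0.088)] 
0.1 [0, np.float64(-0.009), np.float64(-0.087)] 
0.14 [0, np.float64(-0.013), np.float64(-0.088)] 
0.18 [0, np.float64(-0.015), np.float64(-0.086)] 
0.22 [0, np.float64(-0.02), np.float64(-0.086)] 
0.26 [0, np.float64(-0.023), np.float64(-0.085)] 
0.3 [0, np.float64(-0.026), np.float64(-0.084)] --- total x,z mm [11.3 64.8]
0.34 [0, np.float64(-0.03), np.float64(-0.083)] 
0.38 [0, np.float64(-0.032), np.float64(-0.081)] 
0.42 [0, np.float64(-0.037), np.float64(-0.081)] 
0.46 [0, np.float64(-0.039), np.float64(-0.078)] 
0.5 [0, np.float64(-0.042), np.float64(-0.078)] 
0.54 [0, np.float64(-0.046), np.float64(-0.075)] 
0.58 [0, np.float64(-0.048), np.float64(-0.073)] 
0.62 [0, np.float64(-0.052), np.float64(-0.072)] --- total x,z mm [ 43.9 126.9]
0.66 [0, np.float64(-0.054), np.float64(-0.069)] 
0.7 [0, np.float64(-0.057), np.float64(-0.068)] 
0.74 [0, np.float64(-0.059), np.float64(-0.064)] 
0.78 [0, np.float64(-0.062), np.float64(-0.063)] 
0.82 [0, np.float64(-0.065), np.float64(-0.06)] 
0.86 [0, np.float64(-0.067), np.float64(-0.057)] 
0.9 [0, np.float64(-0.069), np.float64(-0.054)] 
0.94 [0, np.float64(-0.071), np.float64(-0.052)] --- total x,z mm [ 94.3 175.6]
0.98 [0, np.float64(-0.073), np.float64(-0.049)] 
1.02 [0, np.float64(-0.075), np.float64(-0.046)] 
1.06 [0, np.float64(-0.077), np.float64(-0.043)] 
1.1 [0, np.float64(-0.079), np.float64(-0.039)] 
1.14 [0, np.float64(-0.08), np.float64(-0.037)] 
1.18 [0, np.float64(-0.081), np.float64(-0.033)] 
1.22 [0, np.float64(-0.083), np.float64(-0.03)] 
1.26 [0, np.float64(-0.084), np.float64(-0.027)] --- total x,z mm [157.5 206. ]
```

>>> apply_moves(
  slide=[
    [0.005,-0.001,-0.044],
    [0,-0.006,-0.088],
    [0,-0.009,-0.087],
    [0,-0.013,-0.088],
    [0,0,0],
  ],
  turn=[
    [0,0,0],
    [0,0,0],
    [0,0,0],
    [0,0,0],
    [0,0,0],
  ],
  jaw=[1,1,1,1,1],
)

```text
time_s: 16.55
tcp_pos: [0.4668, 0.2578, 0.1233]
eef_rot: [-180.0, 0.0, -95.3]
contact_force: [0.6, -4.6, -1.9]
gripper_width: 0.0116
```

```bash
python3 -c "
from h import *
a=cap('scene','s9')
to([.4661,.2577,.09],-95.35)
B=cv2.resize(a['pixels'][130:290,320:480],(600,600),interpolation=cv2.INTER_CUBIC);cv2.imwrite('pics/z12.png',B)
"
```

```text
t 16.6 tcp [0.4668 0.2578 0.1228] rot [-1.7999e+02  2.0000e-02 -9.5320e+01] j [ 50.   13.6 -26.2   0.  -50.2 -55.3] F [ 0.5 -4.  -1.9] w 0.0115
slide [0.002 0.007 0.328]
turn [-0.  0.  0.]
```

View pics/z12.png

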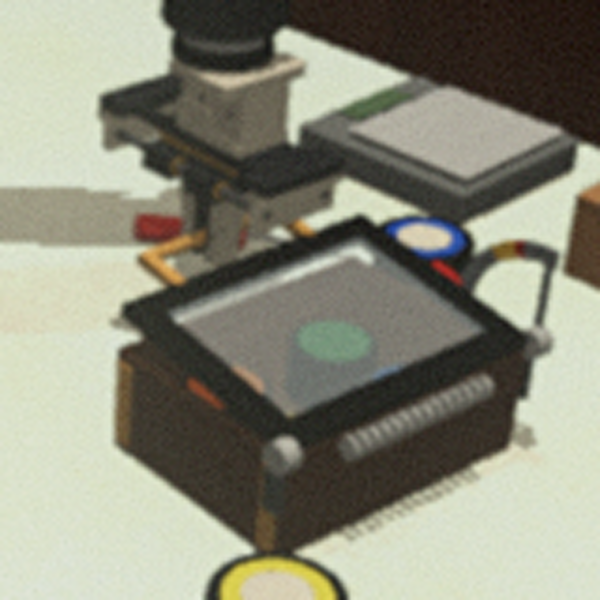

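The lid rises with the bar held between the fingers at crop (205,245), and the load is 1.9 N. Continuing along the arc.

>>> apply_moves(
  slide=[
    [0,-0.015,-0.086],
    [0,-0.02,-0.086],
    [0,-0.023,-0.085],
    [0,-0.026,-0.084],
    [0,-0.03,-0.083],
    [0,-0.032,-0.081],
    [0,-0.037,-0.081],
    [0,-0.039,-0.078],
  ],
  turn=[
    [0,0,0],
    [0,0,0],
    [0,0,0],
    [0,0,0],
    [0,0,0],
    [0,0,0],
    [0,0,0],
    [0,0,0],
  ],
  jaw=[1,1,1,1,1,1,1,1],
)

```text
time_s: 17.4
tcp_pos: [0.4881, 0.256, 0.1888]
eef_rot: [179.9, -0.0, -95.3]
contact_force: [-7.0, -2.2, 1.3]
gripper_width: 0.0116
```

>>> apply_moves(
  slide=[
    [0,-0.042,-0.078],
    [0,-0.046,-0.075],
    [0,-0.048,-0.073],
    [0,-0.052,-0.072],
    [0,-0.054,-0.069],
    [0,-0.057,-0.068],
    [0,-0.059,-0.064],
    [0,-0.062,-0.063],
  ],
  turn=[
    [0,0,0],
    [0,0,0],
    [0,0,0],
    [0,0,0],
    [0,0,0],
    [0,0,0],
    [0,0,0],
    [0,0,0],
  ],
  jaw=[1,1,1,1,1,1,1,1],
)

```text
time_s: 18.2
tcp_pos: [0.529, 0.2522, 0.2466]
eef_rot: [179.9, 0.0, -95.3]
contact_force: [-15.5, -1.7, 14.7]
gripper_width: 0.0114
```

```bash
python3 -c "
from h import *
a=cap('scene','s10')
to([.4661,.2577,.09],-95.35)
B=cv2.resize(a['pixels'][90:290,300:500],(600,600),interpolation=cv2.INTER_CUBIC);cv2.imwrite('pics/z13.png',B)
"
```

```text
t 18.25 tcp [0.5304 0.2522 0.2478] rot [ 1.7998e+02  4.0000e-02 -9.5250e+01] j [ 44.5  12.1 -10.1  -0.  -67.8 -49.7] F [-14.9  -3.2  17. ] w 0.0117
slide [0.005 0.645 1.578]
turn [0.    0.    0.001]
```

View pics/z13.png

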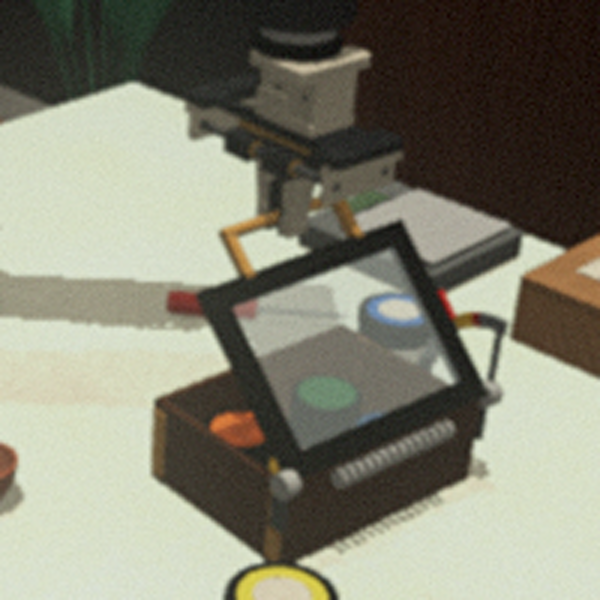

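The load has grown to about 22 N, radially outward, so my arc runs a few mm inside the true one. Before going on I'll measure the lid's true angle from the depth.

```bash
cat > lid.py <<'E'
from h import *
import sys
def ang(tag):
    c=load(tag);P=cloud(c);im=c['pixels'].astype(int)
    yaw=np.radians(-5.35);nx=np.array([np.cos(yaw),np.sin(yaw)]);ny=np.array([-nx[1],nx[0]])
    al=P[...,:2]@nx;be=P[...,:2]@ny
    m=(P[...,2]>.115)&(al>.44)&(al<.70)&(be>.17)&(be<.42)&(c['depth']>0)&(im.max(2)<75)
    x=al[m];z=P[...,2][m]
    # robust line z vs x across (lid seen edge-on along hinge)
    pts=np.stack([x,z],1).astype(np.float32)
    best=None
    rng=np.random.default_rng(0)
    for _ in range(400):
        i,j=rng.choice(len(pts),2,replace=False);d=pts[j]-pts[i];L=np.hypot(*d)
        if L<.03: continue
        nn=np.array([-d[1],d[0]])/L; e=np.abs((pts-pts[i])@nn)<.003
        if best is None or e.sum()>best.sum(): best=e
    q=pts[best]; vx,vy,x0,y0=cv2.fitLine(q,cv2.DIST_L2,0,.01,.01).ravel()
    th=np.arctan2(-vy,vx)%np.pi
    th=np.pi-th if th>np.pi/2 and False else th
    zh=y0+(.6576-x0)*vy/vx
    print(tag,'n',len(pts),best.sum(),'dir',vx.round(3),vy.round(3),'theta',round(float(np.arctan2(abs(vy),abs(vx))),4),'x at z=.09: %.4f'%(x0+(.095-y0)*vx/vy),'x range',q[:,0].min().round(3),q[:,0].max().round(3),'z',q[:,1].min().round(3),q[:,1].max().round(3))
for t in sys.argv[1:]: ang(t)
E
python3 lid.py s10
```

```text
s10 n 6276 1350 dir 0.023 1.0 theta 1.5473 x at z=.09: 0.5399 x range 0.54 0.556 z 0.204 0.643
```

```bash
sed -i 's/m=(P\[...,2\]>.115)&/m=(P[...,2]>.12)\&(P[...,2]<ZM)\&/; s/^def ang/ZM=float(sys.argv.pop(1))\ndef ang/' lid.py; python3 lid.py .215 s10 ; python3 lid.py .19 s10
```

```text
s10 n 989 818 dir 0.723 -0.691 theta 0.7627 x at z=.09: 0.6684 x range 0.538 0.644 z 0.12 0.215
s10 n 557 447 dir 0.726 -0.688 theta 0.759 x at z=.09: 0.6689 x range 0.565 0.647 z 0.12 0.19
```

Camera angle 0.76 against 0.78 commanded, which is close enough. Relieve the radial load by moving the command outward, then check.

>>> apply_moves(
  slide=[
    [0,0.014,-0.015],
    [0,0.014,-0.015],
    [0,0,0],
  ],
  turn=[
    [0,0,0],
    [0,0,0],
    [0,0,0],
  ],
  jaw=[1,1,1],
)

```text
time_s: 18.55
tcp_pos: [0.5294, 0.2523, 0.2473]
eef_rot: [-179.9, 0.0, -95.3]
contact_force: [7.5, -3.7, -8.7]
gripper_width: 0.0116
```

```bash
python3 -c "
from h import *
to([.4661,.2577,.09],-95.35)"
```

```text
t 18.55 tcp [0.5294 0.2523 0.2473] rot [-1.7988e+02  2.0000e-02 -9.5320e+01] j [ 44.6  11.9 -10.4   0.1 -67.6 -50. ] F [ 7.5 -3.7 -8.7] w 0.0116
slide [0.005 0.638 1.571]
turn [-0.001  0.     0.   ]
```

>>> apply_moves(
  slide=[
    [0,-0.04,-0.02],
    [0,-0.065,-0.06],
    [0,-0.067,-0.057],
    [0,-0.069,-0.054],
    [0,-0.071,-0.052],
    [0,0,0],
  ],
  turn=[
    [0,0,0],
    [0,0,0],
    [0,0,0],
    [0,0,0],
    [0,0,0],
    [0,0,0],
  ],
  jaw=[1,1,1,1,1,1],
)

```text
time_s: 19.15
tcp_pos: [0.5604, 0.2495, 0.2732]
eef_rot: [-179.9, 0.0, -95.3]
contact_force: [-5.9, -2.3, 5.6]
gripper_width: 0.0113
```

```bash
python3 -c "
from h import *
a=cap('scene','s11')
to([.4661,.2577,.09],-95.35)"; python3 lid.py .23 s11;python3 lid.py .20 s11
```

```text
t 19.2 tcp [0.5599 0.2496 0.2729] rot [-1.7993e+02  5.0000e-02 -9.5330e+01] j [ 42.3  13.6  -4.8   0.  -71.5 -47.6] F [-4.8 -2.7  4.8] w 0.0115
slide [0.007 0.943 1.828]
turn [-0.001  0.001  0.   ]
s11 n 894 730 dir 0.582 -0.813 theta 0.9492 x at z=.09: 0.6677 x range 0.568 0.651 z 0.12 0.23
s11 n 573 454 dir 0.579 -0.816 theta 0.9536 x at z=.09: 0.6672 x range 0.591 0.651 z 0.12 0.2
```

>>> apply_moves(
  slide=[
    [0,-0.068,-0.055],
    [0,-0.075,-0.046],
    [0,-0.077,-0.043],
    [0,-0.079,-0.039],
    [0,0,0],
  ],
  turn=[
    [0,0,0],
    [0,0,0],
    [0,0,0],
    [0,0,0],
    [0,0,0],
  ],
  jaw=[1,1,1,1,1],
)

```text
time_s: 19.7
tcp_pos: [0.5903, 0.2468, 0.2908]
eef_rot: [-179.9, 0.0, -95.3]
contact_force: [-2.7, -1.7, 4.2]
gripper_width: 0.0116
```

```bash
python3 -c "
from h import *
a=cap('scene','s12')
to([.4661,.2577,.09],-95.35)
B=cv2.resize(a['pixels'][70:270,300:500],(600,600),interpolation=cv2.INTER_CUBIC);cv2.imwrite('pics/z14.png',B)
"; python3 lid.py .24 s12;python3 lid.py .20 s12
```

```text
t 19.75 tcp [0.5897 0.2469 0.2905] rot [-1.7994e+02  4.0000e-02 -9.5340e+01] j [ 40.2  15.7   0.2   0.  -74.5 -45.5] F [-3.1 -1.1  4.5] w 0.011
slide [0.009 1.242 2.004]
turn [-0.001  0.     0.   ]
s12 n 865 704 dir 0.445 -0.896 theta 1.11 x at z=.09: 0.6672 x range 0.593 0.656 z 0.121 0.24
s12 n 539 435 dir 0.447 -0.894 theta 1.1069 x at z=.09: 0.6675 x range 0.614 0.656 z 0.121 0.2
```

View pics/z14.png

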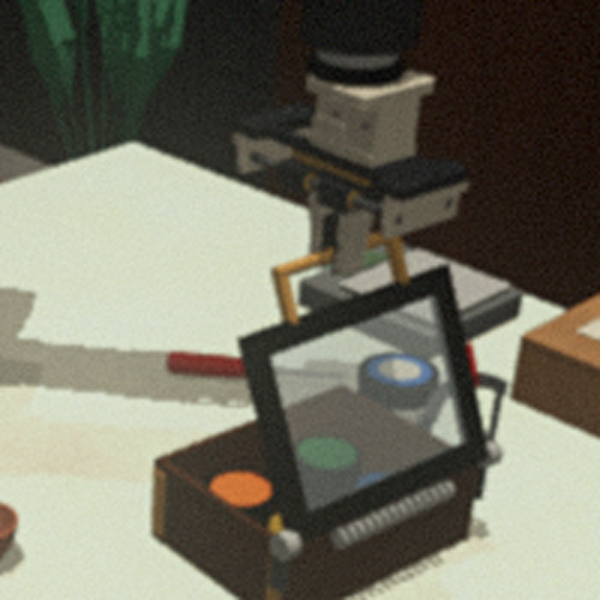

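The lid stands at about 1.11 rad with the fingers on the bar at crop (345,250), clear of the lid edge. Four more steps go past balance to about 1.27.

>>> apply_moves(
  slide=[
    [0,-0.08,-0.04],
    [0,-0.081,-0.035],
    [0,-0.083,-0.03],
    [0,-0.084,-0.027],
    [0,0,0],
    [0,0,0],
  ],
  turn=[
    [0,0,0],
    [0,0,0],
    [0,0,0],
    [0,0,0],
    [0,0,0],
    [0,0,0],
  ],
  jaw=[1,1,1,1,1,1],
)

```text
time_s: 20.35
tcp_pos: [0.6218, 0.2439, 0.3032]
eef_rot: [-180.0, 0.0, -95.3]
contact_force: [-0.3, -0.0, 1.7]
gripper_width: 0.0113
```

```bash
python3 -c "
from h import *
a=cap('scene','s13')
to([.4661,.2577,.09],-95.35)
B=cv2.resize(a['pixels'][70:270,300:500],(600,600),interpolation=cv2.INTER_CUBIC);cv2.imwrite('pics/z15.png',B)
"; python3 lid.py .24 s13;python3 lid.py .20 s13
```

```text
t 20.4 tcp [0.6215 0.2439 0.3031] rot [-1.7999e+02  3.0000e-02 -9.5310e+01] j [ 38.1  18.2   5.3  -0.  -77.1 -43.4] F [0.4 1.4 1. ] w 0.0115
slide [0.007 1.561 2.131]
turn [-0.  0.  0.]
s13 n 793 646 dir 0.302 -0.953 theta 1.264 x at z=.09: 0.6675 x range 0.619 0.662 z 0.12 0.24
s13 n 543 444 dir 0.309 -0.951 theta 1.2565 x at z=.09: 0.6679 x range 0.631 0.662 z 0.12 0.2
```

View pics/z15.png

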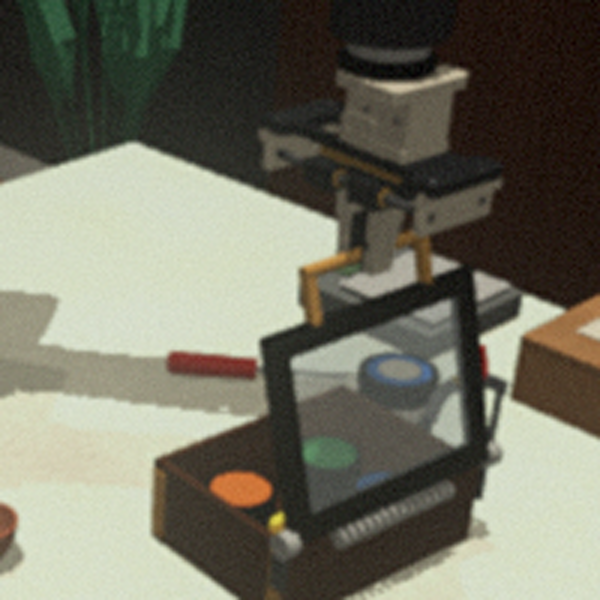

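Past balance: camera 1.26 rad and TCP geometry 1.267 rad (about 72°), with the bar held and forces near zero. Easing back to about 1.0 rad.

>>> apply_moves(
  slide=[
    [0,0.042,0.013],
    [0,0.084,0.029],
    [0,0.082,0.032],
    [0,0.081,0.036],
    [0,0.08,0.038],
    [0,0.078,0.042],
    [0,0.05,0.028],
    [0,0.022,0.013],
  ],
  turn=[
    [0,0,0],
    [0,0,0],
    [0,0,0],
    [0,0,0],
    [0,0,0],
    [0,0,0],
    [0,0,0],
    [0,0,0],
  ],
  jaw=[1,1,1,1,1,1,1,1],
)

```text
time_s: 21.2
tcp_pos: [0.569, 0.2486, 0.2798]
eef_rot: [180.0, 0.0, -95.3]
contact_force: [-0.1, 2.5, 0.7]
gripper_width: 0.0112
```

>>> apply_moves(
  slide=[
    [0,0,0],
    [0,0,0],
    [0,0,0],
    [0,0,0],
  ],
  turn=[
    [0,0,0],
    [0,0,0],
    [0,0,0],
    [0,0,0],
  ],
  jaw=[1,1,1,1],
)

```text
time_s: 21.6
tcp_pos: [0.57, 0.2485, 0.2804]
eef_rot: [-180.0, 0.0, -95.3]
contact_force: [-2.1, 2.3, 3.4]
gripper_width: 0.0113
```

```bash
python3 -c "
from h import *
a=cap('scene','s14');b=cap('top','t14')
to([.4661,.2577,.09],-95.35); print(r.get_state()['qd'].round(2))
cv2.imwrite('pics/z16.png',a['pixels']);cv2.imwrite('pics/z17.png',b['pixels'])
"; python3 lid.py .24 s14;python3 lid.py .20 s14; python3 cmp.py scene0,.05,.15 s14,.05,.15
```

```text
t 21.7 tcp [0.5699 0.2485 0.2803] rot [-1.7998e+02  1.0000e-02 -9.5310e+01] j [ 41.5  14.3  -2.9   0.  -72.7 -46.8] F [-1.4  2.   4.1] w 0.0115
slide [0.005 1.043 1.903]
turn [-0.  0.  0.]
[ 0.06  0.04 -0.06 -0.05  0.07 -0.01]
s14 n 1099 884 dir 0.538 -0.843 theta 1.0023 x at z=.09: 0.6675 x range 0.572 0.653 z 0.12 0.24
s14 n 559 450 dir 0.535 -0.845 theta 1.0068 x at z=.09: 0.6671 x range 0.599 0.653 z 0.12 0.2
scene0 706 face n med 0.0021 mean 0.0021 yaw off deg -0.38 tilt -0.59 b rng [-0.0256  0.0291] z 0.0501 0.1293
s14 705 face n med 0.0019 mean 0.0019 yaw off deg -0.07 tilt -0.37 b rng [-0.0273  0.0275] z 0.0502 0.1293
```

View pics/z16.png

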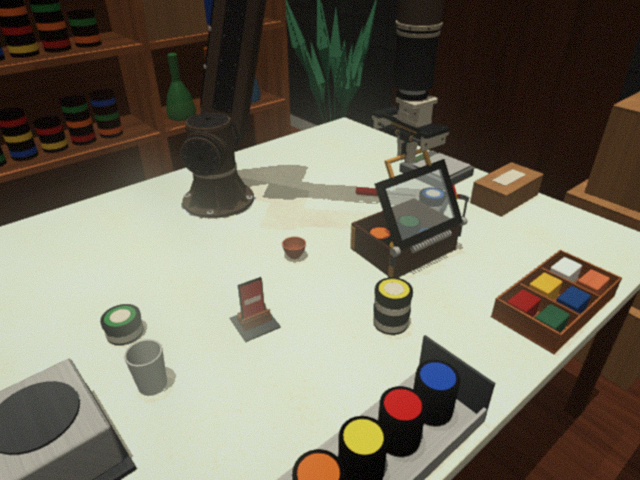

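View pics/z17.png

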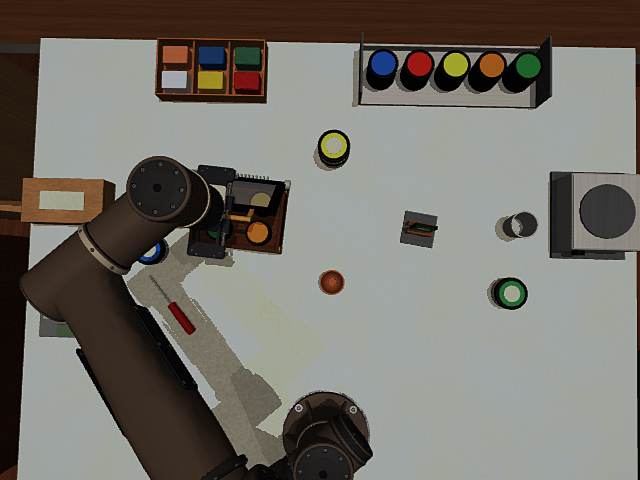

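The lid is held at about 1.00 rad (the bar is gripped at (410,165) in the scene view). The plate at (253,300) shows red to the far side, and the bystanders look unmoved in both views. Handing in.

```bash
python3 -c "
from plant import r
print(r.close_job())"
```

```text
the job is handed in; nothing more can be done
None
```

I turned the sign plate round and raised the lid past its balance point. I then handed the job in at about 22 s with the gripper holding the lid inside the yellow band.

- **Sign plate:** I gripped it across its 56 mm width, lifted it, gave it a half turn and moved it 5.5 mm back onto its line. I lowered it until the slot floor was felt, at the same tool height as the start. The last check shows red facing the customers, with the face within 0.5 mm of its original line. Its top edge is at the same height as at the start.
- **Lid:** I raised it by the bar to about 1.265 rad (72°), past the 1.20 needed; the camera gave 1.26 and the tool position 1.267. I then eased it back and held it at about 1.00 rad (57°). There the camera gave 1.00–1.01 rad, the arm was still and the grip was at 12 N.
- **Bystanders:** the jars, bowl, tumbler and screwdriver look unmoved in the before and after pictures; I compared them by eye only. The blue jar is partly hidden by the arm in the top view.

**Disagreements:**
- **Bar position:** the bar stood about 2.5 mm nearer the robot than the cameras had measured.
- **Lifting arc:** my arc ran up to about 3 mm inside the true one. The side load on the tool reached about 22 N at 0.78 rad before I corrected it, and was within about 7 N at each check after that.

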